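# Push the tipped-out parts bins shut

### The job

Two of the five clear bins in the tilt-bin rack have been left tipped out. Push each of them back with the fingertips until it is fully shut, flush with the others; push gently and do not grip the bins. Leave the shut bins shut and the things lying on the bench where they are.

Things in the scene. Friction and masses are not known exactly. Their poses are not given: they have to be found in the camera images.
- rack: Tilt-bin rack: grey open-fronted housing, 133 deep (its x), 600 wide (its y), 164 high, fixed on the bench. Origin: centre of its underside. Its +x points from the open front to the back: bins are shut by pushing along +x. Front plane at rack x = -66.5. Five equal clear bins in it, centred at rack y = +-236.8, +-118.4 and 0, their letters in any order. All mm.
- bin_a (a joint): Tilt of clear bin A (rad): 0 = shut, front upright and flush; grows as its top tips out of the rack's front; stop at 0.82. Hinge line along the rack's y, at rack x = -60.5 mm, z = 10 mm. Bin 111 mm wide, front wall 150 mm tall, 3 mm thick, its outer face 6 mm in front of the hinge line. It stays at any angle; 1 to 2 N at the lip moves it; the shut stop is slightly springy.
- lip_a (a point): Middle of the front edge of bin A's finger lip, a clear ledge 80 mm wide and 4 mm thick standing 12 mm out from the front wall near its top. Turns with the bin; shut, it is 18 mm in front of the hinge line and 140 mm above it (rack x = -78.5 mm, z = 150 mm).
- bin_b (a joint): Tilt of clear bin B (rad): 0 = shut, front upright and flush; grows as its top tips out of the rack's front; stop at 0.82. Hinge line along the rack's y, at rack x = -60.5 mm, z = 10 mm. Bin 111 mm wide, front wall 150 mm tall, 3 mm thick, its outer face 6 mm in front of the hinge line. It stays at any angle; 1 to 2 N at the lip moves it; the shut stop is slightly springy.
- lip_b (a point): Middle of the front edge of bin B's finger lip, a clear ledge 80 mm wide and 4 mm thick standing 12 mm out from the front wall near its top. Turns with the bin; shut, it is 18 mm in front of the hinge line and 140 mm above it (rack x = -78.5 mm, z = 150 mm).
- bin_c (a joint): Tilt of clear bin C (rad): 0 = shut, front upright and flush; grows as its top tips out of the rack's front; stop at 0.82. Hinge line along the rack's y, at rack x = -60.5 mm, z = 10 mm. Bin 111 mm wide, front wall 150 mm tall, 3 mm thick, its outer face 6 mm in front of the hinge line. It stays at any angle; 1 to 2 N at the lip moves it; the shut stop is slightly springy.
- lip_c (a point): Middle of the front edge of bin C's finger lip, a clear ledge 80 mm wide and 4 mm thick standing 12 mm out from the front wall near its top. Turns with the bin; shut, it is 18 mm in front of the hinge line and 140 mm above it (rack x = -78.5 mm, z = 150 mm).
- bin_d (a joint): Tilt of clear bin D (rad): 0 = shut, front upright and flush; grows as its top tips out of the rack's front; stop at 0.82. Hinge line along the rack's y, at rack x = -60.5 mm, z = 10 mm. Bin 111 mm wide, front wall 150 mm tall, 3 mm thick, its outer face 6 mm in front of the hinge line. It stays at any angle; 1 to 2 N at the lip moves it; the shut stop is slightly springy.
- lip_d (a point): Middle of the front edge of bin D's finger lip, a clear ledge 80 mm wide and 4 mm thick standing 12 mm out from the front wall near its top. Turns with the bin; shut, it is 18 mm in front of the hinge line and 140 mm above it (rack x = -78.5 mm, z = 150 mm).
- bin_e (a joint): Tilt of clear bin E (rad): 0 = shut, front upright and flush; grows as its top tips out of the rack's front; stop at 0.82. Hinge line along the rack's y, at rack x = -60.5 mm, z = 10 mm. Bin 111 mm wide, front wall 150 mm tall, 3 mm thick, its outer face 6 mm in front of the hinge line. It stays at any angle; 1 to 2 N at the lip moves it; the shut stop is slightly springy.
- lip_e (a point): Middle of the front edge of bin E's finger lip, a clear ledge 80 mm wide and 4 mm thick standing 12 mm out from the front wall near its top. Turns with the bin; shut, it is 18 mm in front of the hinge line and 140 mm above it (rack x = -78.5 mm, z = 150 mm).
- meter: Yellow multimeter lying on its back on the bench, 88 x 186 x 42 mm; origin at the centre of its underside, long side along its y. Bystander.
- bottle: Small white plastic bottle with cap, 44 mm across, 75 mm tall, upright; origin at the centre of its underside. Bystander.
- spool: Solder spool with white flanges standing on one flange, 58 mm across, 40 mm tall; origin at the centre of its underside. Bystander.
- screwdriver: Screwdriver with a black handle lying on the bench, 170 mm long along its x (handle to -x); origin under its middle. Bystander.

How it is judged (in metres and radians):
At the end, for the whole second after the job is handed in: All five bins are shut: each within 0.035 rad (2 degrees, 5 mm at the lip) of its shut stop, and they stay so (value of joint each of bin_a, bin_b, bin_c, bin_d, bin_e below 0.035 rad); the robot touches nothing.
It fails at once if A bin that was shut at the start is pulled open (more than 0.12 rad) (value of joint any of bin_c, bin_d, bin_e above 0.12 rad).
It fails at once if The fingers press on or squeeze something with more than 35 N (contact force between the fingers and anything else above 35 N).
It fails at once if A thing lying on the bench (multimeter, bottle, spool, screwdriver) is moved by more than 30 mm, knocked over or picked up (distance of any of meter, bottle, spool, screwdriver from where it was at the start of the episode above 0.03 m).
It also fails if it takes over 48 s, if anything falls off the work surface, if the arm or the gripper's body presses on something with over 40 N, if the wrist force passes 120 N, or if a joint passes its speed limit or range.

### The arm

A 6-joint arm with a two-finger parallel gripper is mounted at the origin on the work surface. World frame = base frame: x ahead of the robot, y to its left, z up, the work surface at z = 0. Lengths are in m, angles in degrees, forces in N, time in s.
With the tool pointing down it reaches from about 0.375 to 0.75 m from the base axis. Payload 9 kg.
Tool frame: the origin (TCP) lies midway between the tips of the shut fingers; the grasp point (between the pads) lies behind it (env.hold_point_z is the z of the grasp point in the tool frame, in m); z points along the fingers, y is the line along which they close (so a half turn about z gives the same grasp; the last joint's range is limited). The gripper opens to 85 mm and grips with 20 to 120 N. Pads are 22 mm wide; open, the fingers measure 114 mm over their backs; the gripper's body (76 mm by 85 mm) begins 54 mm behind the grasp point. The pads swing forward as they close: fully open they stand 13 mm farther back than shut.
Start: joints at [63.73, 5.964, 5.575, 89.605, 0, 77.527], TCP at [0.143, 0.583, 0.231] pointing down, gripper open.
Joint ranges: [-171.21, 171.21], [-48.23, 106.86], [-62.78, 66.21], [-105.2, 120.99], [-86.42, 89.51], [-180, 180]. Speed limits (degrees/s): [127.2, 127.2, 147.25, 180, 180, 180].

### API

Orientations are given as a 3x3 rotation matrix whose columns are the frame's x, y, z axes.
In Python, from plant import env gives the robot as it stands. The module is installed in compiled form; this text tells all that it offers.
- The arm moves only by the tool carry_out, never from a script. Its argument "rows" is text: rows parted by semicolons, each of 7 numbers parted by spaces: the turn, a rotation vector about the world's x, y, z in rad, then the shift along the world's x, y, z in m, then the opening, from 0 (shut) to 1 (fully open). A call has 1 to 8 rows; each row is the pose to reach, as a shift and turn from the pose commanded when the call began; what a row does not reach only later rows make up. A row lasts 1/12 s, in which the tool goes at most 41.7 mm and 7.16 degrees, less where a joint would pass 70% of its speed; a pose out of reach is approached as far as the arm can. A call with a gripper value outside its range is refused whole. The fingers move at their own pace and stop on an object; "newtons" is the grip in N (left out, the last holds). Time passes only in rows, so rows that repeat a pose let the fingers close. It gives the time, the measured TCP pose, the force, the opening and the grip force at its end, in the units of the state.
- env.get_state(): the state, without advancing time (a new reading comes with each control period).
- env.grab_frame(name): name is "scene" or "top"; returns the picture (384x512x3 uint8, blue, green, red); there is no depth.
- env.camera_info(name): a dict with "fovy" (degrees; the focal length in pixels is half the picture's height over the tangent of half this angle, whatever the lens; pixels are square), "cx", "cy" (the principal point, pixels), "R" (3x3) and "t" (3): a world point X has camera coordinates R X + t. Camera axes: x right, y down, z forward; pixel columns grow to the right and rows downward; lengths in m; the calibration is good to about 2 mm. A picture is of the moment at which its call begins. camera_info takes no time and is no camera call.
- env.sign_off(): hands the job in; it is judged then, once.
The state is a dict: "t": time; "joint_pos": joint angles; "qvel": joint speeds; "joint_efforts": joint torques, N m; "ee_pos": TCP position; "tool_rot": TCP orientation; "contact_force": force on the tool from outside, world axes, zero at the start; "moment": the same for the moment, N m; "width": finger opening in m; "finger_force": force on a finger pad.
Only numpy, scipy, OpenCV 4.12 (cv2) and the standard library are available. Lean on these libraries where they do the work, as an engineer would, in place of code of your own. Each camera call takes 0.05 s, during which the arm holds its last target. There are 200 camera calls.

## Working session

There is one attempt and no reset: what is moved stays moved. The work goes in short steps, Python scripts to look and compute and a tool call to move; the robot and the scene stay as the last step left them, time stands still between calls to the robot, and variables do not carry over. Pictures are saved under pics/ and viewed, at most 10 in all, crops included, and the job is handed in when it is done.

Besides the shell and the picture viewer there is one more tool, called as name(argument=value, ...), one argument or row to a line, values as JSON. carry_out: Moves the arm, as the interface text tells. Its arguments: {"type":"object","properties":{"rows":{"type":"string"},"newtons":{"type":"number"}},"required":["rows"]}

```bash
mkdir -p pics
python3 - <<'E'
from plant import env
import cv2,numpy as np
for n in("scene","top"):
    cv2.imwrite(f"pics/{n}0.png",env.grab_frame(n)); c=env.camera_info(n); print(n,{k:np.round(v,4).tolist() for k,v in c.items()})
s=env.get_state(); print(s['t'],s['ee_pos'],np.round(s['tool_rot'],3).tolist(),s['width'],env.hold_point_z)
E
```

```text
scene {'fovy': 45.5883, 'cx': 256.9277, 'cy': 195.9148, 'R': [[0.8759, -0.4821, -0.0183], [-0.3862, -0.6779, -0.6256], [0.2892, 0.555, -0.78]], 't': [-0.413, 0.3231, 1.2249]}
top {'fovy': 48.0707, 'cx': 260.1129, 'cy': 195.943, 'R': [[0.0013, -0.9999, -0.0153], [-0.99, 0.0009, -0.141], [0.141, 0.0154, -0.9899]], 't': [0.0735, 0.5442, 1.4499]}
0.1 [0.14292339 0.58240985 0.23060203] [[-0.971, 0.238, -0.001], [0.238, 0.971, -0.001], [0.0, -0.001, -1.0]] 0.08521907733494048 -0.0187
```

View pics/scene0.png

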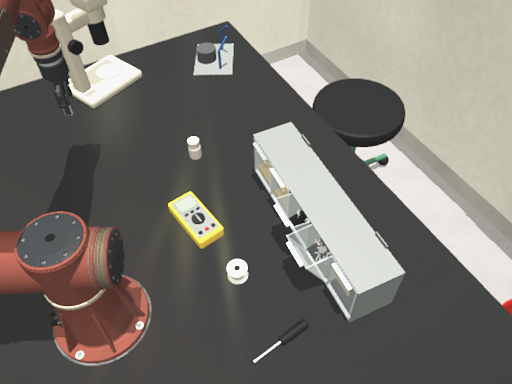

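View pics/top0.png

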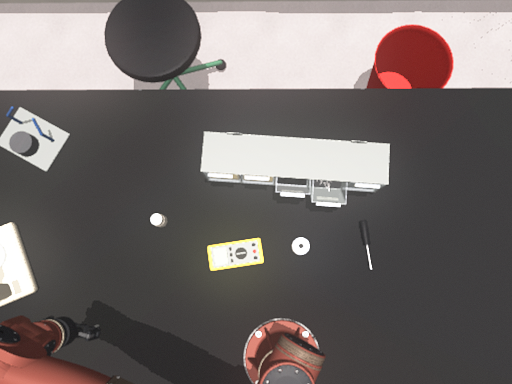

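Top view: the rack's top spans roughly (203,133)–(390,184). The bins near columns 292 (slightly open) and 329 (more open) are tipped. I'll measure the rack and zoom in.

```bash
cat > h.py <<'E'
from plant import env
import cv2,numpy as np
def ray(n,px,z):
    c=env.camera_info(n); f=192/np.tan(np.radians(c['fovy']/2)); R=np.array(c['R']);t=np.array(c['t'])
    d=R.T@np.array([(px[0]-c['cx'])/f,(px[1]-c['cy'])/f,1]); o=-R.T@t
    return o+d*(z-o[2])/d[2]
def proj(n,X):
    c=env.camera_info(n); f=192/np.tan(np.radians(c['fovy']/2)); p=np.array(c['R'])@X+np.array(c['t'])
    return p[:2]/p[2]*f+[c['cx'],c['cy']]
E
python3 - <<'E'
from h import *
im=cv2.imread('pics/top0.png')
m=cv2.inRange(im,(150,150,150),(255,255,255)); m[:125]=0;m[215:]=0;m[:,:195]=0;m[:,400:]=0
m=cv2.morphologyEx(m,cv2.MORPH_OPEN,np.ones((21,21)))
c=max(cv2.findContours(m,0,2)[0],key=cv2.contourArea); r=cv2.minAreaRect(c); b=cv2.boxPoints(r); print(r)
W=np.array([ray('top',p,.164) for p in b]); print(b,W.round(4).tolist(), W.mean(0))
print(np.linalg.norm(W-np.roll(W,1,0),axis=1))
cv2.imwrite('pics/c.png',cv2.resize(im[125:215,195:400],None,fx=3.9,fy=3.9,interpolation=2))
s=cv2.imread('pics/scene0.png');cv2.imwrite('pics/d.png',cv2.resize(s[110:330,235:415],None,fx=2.7,fy=2.7,interpolation=2))
E
```

```text
((295.3660583496094, 159.65521240234375), (188.16188049316406, 46.00180435180664), 3.9182491302490234)
[[199.93332 176.17352]
 [203.07675 130.27924]
 [390.7988  143.1369 ]
 [387.65536 189.03119]] [[0.5903, 0.264, 0.164], [0.7416, 0.257, 0.164], [0.697, -0.3472, 0.164], [0.5481, -0.3311, 0.164]] [ 0.64426445 -0.03934019  0.164     ]
[0.59664454 0.1514733  0.60579937 0.14983753]
```

View pics/c.png

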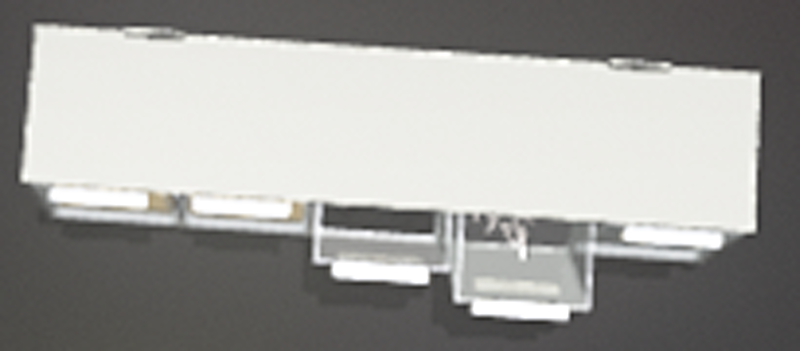

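View pics/d.png

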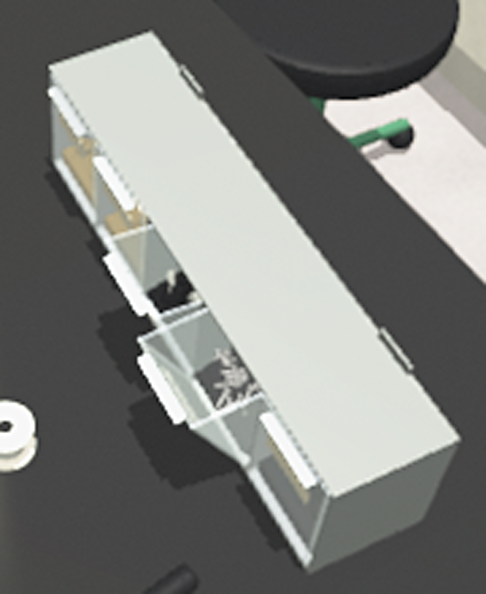

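The crops show the two tipped bins: lip strips at crop (332–430, ~280), and (470–569, ~318). The shut ones are at the left two and right positions. Next I'll compute the rack frame and tilts.

```bash
cat >> h.py <<'E'
P=lambda u,v:(u/3.9+195-.37,v/3.9+125-.37)
C=np.array([ray('top',P(*p),.164) for p in[(33,24),(762,71),(755,233),(22,183)]])
ctr=C.mean(0); yv=(C[0]+C[3]-C[1]-C[2])[:2]; yv/=np.linalg.norm(yv); xv=np.array([yv[1],-yv[0]])
def rw(x,y,z): return np.array([*(ctr[:2]+x*xv+y*yv),z])
E
python3 - <<'E'
from h import *
from scipy.optimize import least_squares
print(C.round(3).tolist(),ctr,xv,yv,np.linalg.norm(C-np.roll(C,1,0),axis=1))
L=lambda q,y:rw(-.0605-.018*np.cos(q)-.140*np.sin(q),y,.010+.140*np.cos(q)-.018*np.sin(q))
def tip(q,y):return L(q,y)
for name,px,y0 in(("b3",(380,281),0),("b4",(520,318),-.1184),("shut2",(240,217),.1184)):
    r=least_squares(lambda a:proj('top',tip(a[0],a[1]))-P(*px),[.3,y0]); q,y=r.x
    print(name,q,y,tip(q,y0),'shut',tip(0,y0))
for n,xy in(("meter",(236,254)),("spool",(301,246)),("drv",(366,245)),("bottle",(158,219))): print(n,ray('top',xy,.04))
E
```

```text
[[0.74, 0.257, 0.164], [0.698, -0.345, 0.164], [0.563, -0.334, 0.164], [0.605, 0.263, 0.164]] [ 0.651577   -0.03953133  0.164     ] [ 0.99753717 -0.07013978] [0.07013978 0.99753717] [0.1347455  0.60306932 0.13552873 0.59826067]
b3 0.33885789281105955 -0.00014463282809459003 [ 0.52786857 -0.03083302  0.13605551] shut [ 0.57327033 -0.03402535  0.15      ]
b4 0.5146889084301858 -0.11870096266304811 [ 0.49854477 -0.1474635   0.12300167] shut [ 0.56496578 -0.15213375  0.15      ]
shut2 0.016223198595273818 0.11884537009482687 [0.57931169 0.08424218 0.14968957] shut [0.58157488 0.08408305 0.15      ]
meter [0.34505663 0.15523787 0.04      ]
spool [ 0.37223691 -0.06543199  0.04      ]
drv [ 0.37580122 -0.28544851  0.04      ]
bottle [0.46416911 0.42515707 0.04      ]
```

carry_out(
  rows="0 0 0.03 0.03 -0.025 0 0; 0 0 0.06 0.06 -0.05 0 0; 0 0 0.09 0.09 -0.075 0 0; 0 0 0.12 0.12 -0.1 0 0; 0 0 0.15 0.15 -0.125 0 0; 0 0 0.17 0.18 -0.15 0 0; 0 0 0.17 0.21 -0.175 0 0; 0 0 0.17 0.24 -0.2 0 0",
  newtons=20,
)

```text
t: 0.77
ee_pos: [0.3841, 0.3812, 0.2311]
tool_rot: [[-0.998, 0.071, -0.0], [0.071, 0.998, -0.0], [0.0, -0.0, -1.0]]
contact_force: [0.2, 0.1, -0.1]
width: 0.0
finger_force: 0.0
```

carry_out(
  rows="0 0 0 0.005 -0.04 0 0; 0 0 0 0.01 -0.08 0 0; 0 0 0 0.015 -0.12 0 0; 0 0 0 0.02 -0.16 0 0; 0 0 0 0.025 -0.2 0 0; 0 0 0 0.03 -0.24 0 0; 0 0 0 0.035 -0.28 0 0; 0 0 0 0.04 -0.32 0 0",
)

```text
t: 1.43
ee_pos: [0.4227, 0.061, 0.2312]
tool_rot: [[-0.998, 0.07, 0.0], [0.07, 0.998, 0.0], [-0.0, 0.0, -1.0]]
contact_force: [2.1, -0.1, 0.1]
width: 0.0001
finger_force: 0.0
```

carry_out(
  rows="0 0 0 0.005 -0.04 0 0; 0 0 0 0.01 -0.08 0 0; 0 0 0 0.01 -0.12 0 0; 0 0 0 0.01 -0.16 0 0; 0 0 0 0.01 -0.2 0 0; 0 0 0 0.01 -0.207 -0.03 0; 0 0 0 0.01 -0.207 -0.07 0; 0 0 0 0.01 -0.207 -0.11 0",
)

```text
t: 2.1
ee_pos: [0.4333, -0.1457, 0.1204]
tool_rot: [[-0.997, 0.073, 0.001], [0.073, 0.997, -0.001], [-0.001, -0.001, -1.0]]
contact_force: [0.7, 0.6, -0.7]
width: -0.0003
finger_force: 0.0
```

carry_out(
  rows="0 0 0 0.01 0 -0.012 0; 0 0 0 0.02 0 -0.012 0; 0 0 0 0.03 -0.001 -0.012 0; 0 0 0 0.04 -0.001 -0.012 0; 0 0 0 0.045 -0.001 -0.012 0; 0 0 0 0.05 -0.002 -0.012 0; 0 0 0 0.055 -0.002 -0.012 0; 0 0 0 0.06 -0.002 -0.012 0",
)

```text
t: 2.77
ee_pos: [0.4931, -0.1463, 0.1094]
tool_rot: [[-0.997, 0.071, -0.001], [0.071, 0.997, 0.0], [0.001, 0.0, -1.0]]
contact_force: [-1.9, -0.2, 1.7]
width: -0.0002
finger_force: 0.9
```

carry_out(
  rows="0 0 0 0.005 0 0 0; 0 0 0 0.01 0 0 0; 0 0 0 0.015 -0.001 0 0; 0 0 0 0.02 -0.001 0 0; 0 0 0 0.025 -0.001 0 0; 0 0 0 0.03 -0.002 0 0; 0 0 0 0.035 -0.002 0 0; 0 0 0 0.04 -0.002 0 0",
)

```text
t: 3.43
ee_pos: [0.5336, -0.1483, 0.1093]
tool_rot: [[-0.997, 0.071, 0.0], [0.071, 0.997, 0.0], [-0.0, 0.0, -1.0]]
contact_force: [-3.1, -1.8, 6.6]
width: -0.0004
finger_force: 0.4
```

Run:
```python
from h import *
s=env.get_state();print(s['t'],s['ee_pos'],s['contact_force'])
im=env.grab_frame('scene'); cv2.imwrite('pics/e.png',cv2.resize(im[110:330,215:415],None,fx=2.7,fy=2.7,interpolation=2))
```

```text
3.4333 [ 0.53361662 -0.14834393  0.10928159] [-3.07030998 -1.79501069  6.57889935]
```

View pics/e.png

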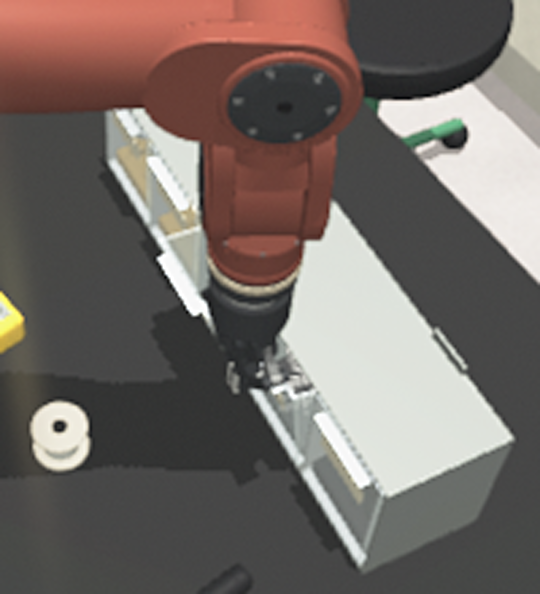

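The scene crop shows the fingers at about (265,375) on the bin's lip, with the bin nearly shut. I'll continue and rise a little with the lip.

carry_out(
  rows="0 0 0 0 0 0.005 0; 0 0 0 0.004 0 0.008 0; 0 0 0 0.008 -0.001 0.009 0; 0 0 0 0.011 -0.001 0.009 0; 0 0 0 0.014 -0.001 0.009 0; 0 0 0 0.017 -0.002 0.009 0; 0 0 0 0.019 -0.002 0.009 0; 0 0 0 0.02 -0.002 0.009 0",
)

```text
t: 4.15
ee_pos: [0.5532, -0.1503, 0.1182]
tool_rot: [[-0.997, 0.071, -0.0], [0.071, 0.997, 0.0], [0.0, 0.0, -1.0]]
contact_force: [-3.7, -0.1, 0.2]
width: 0.0001
finger_force: 2.2
```

Not yet firmly at the stop; creep forward.

carry_out(
  rows="0 0 0 0.001 0 0 0; 0 0 0 0.002 0 0 0; 0 0 0 0.003 0 0 0; 0 0 0 0.003 0 0 0",
)

```text
t: 4.48
ee_pos: [0.5534, -0.1503, 0.1181]
tool_rot: [[-0.997, 0.071, -0.006], [0.071, 0.997, -0.0], [0.006, -0.001, -1.0]]
contact_force: [-16.6, -1.2, 7.5]
width: 0.0001
finger_force: 8.3
```

carry_out(
  rows="0 0 0 0.001 0 0 0; 0 0 0 0.002 0 0 0; 0 0 0 0.002 0 0 0",
)

```text
t: 4.73
ee_pos: [0.5535, -0.1502, 0.1179]
tool_rot: [[-0.997, 0.072, -0.01], [0.072, 0.997, -0.0], [0.01, -0.001, -1.0]]
contact_force: [-27.3, -0.6, 13.3]
width: 0.0004
finger_force: 13.9
```

Stop reached. Back off and move in front of the middle bin.

carry_out(
  rows="0 0 0 -0.005 0 0 0; 0 0 0 -0.02 0.001 0 0; 0 0 0 -0.05 0.003 0 0; 0 0 0 -0.09 0.005 0 0; 0 0 0 -0.09 0.04 0 0; 0 0 0 -0.09 0.08 0 0; 0 0 0 -0.09 0.12 0 0; 0 0 0 -0.09 0.12 0 0",
)

```text
t: 5.4
ee_pos: [0.4674, -0.025, 0.1185]
tool_rot: [[-0.998, 0.066, 0.0], [0.066, 0.998, 0.002], [-0.0, 0.002, -1.0]]
contact_force: [-0.3, -0.3, -0.9]
width: 0.0
finger_force: 0.0
```

carry_out(
  rows="0 0 0 0.02 0 0 0; 0 0 0 0.035 0 0 0; 0 0 0 0.045 -0.001 0 0; 0 0 0 0.05 -0.001 0 0; 0 0 0 0.055 -0.001 0 0; 0 0 0 0.06 -0.002 0 0; 0 0 0 0.065 -0.002 0 0; 0 0 0 0.07 -0.002 0.003 0",
)

```text
t: 6.07
ee_pos: [0.538, -0.0323, 0.1209]
tool_rot: [[-0.997, 0.071, -0.001], [0.071, 0.997, 0.0], [0.001, 0.0, -1.0]]
contact_force: [-1.4, 0.8, -0.4]
width: -0.0001
finger_force: 0.2
```

Run:
```python
from h import *
s=env.get_state();print(s['t'],s['ee_pos'],s['contact_force'],np.round(s['tool_rot'],3).tolist())
```

```text
6.0667 [ 0.53799485 -0.03231249  0.1208879 ] [-1.359679    0.84978401 -0.35436452] [[-0.997, 0.071, -0.001], [0.071, 0.997, 0.0], [0.001, 0.0, -1.0]]
```

Final stop expected near TCP x ≈ 0.562.

carry_out(
  rows="0 0 0 0.005 0 0.001 0; 0 0 0 0.01 -0.001 0.002 0; 0 0 0 0.014 -0.001 0.002 0; 0 0 0 0.017 -0.001 0.002 0; 0 0 0 0.02 -0.001 0.002 0; 0 0 0 0.022 -0.002 0.002 0; 0 0 0 0.023 -0.002 0.002 0; 0 0 0 0.024 -0.002 0.002 0",
)

```text
t: 6.73
ee_pos: [0.5615, -0.0343, 0.1232]
tool_rot: [[-0.997, 0.071, -0.001], [0.071, 0.997, -0.0], [0.001, -0.0, -1.0]]
contact_force: [-7.8, -0.2, 3.9]
width: -0.0002
finger_force: 3.6
```

carry_out(
  rows="0 0 0 0.001 0 0 0; 0 0 0 0.002 0 0 0; 0 0 0 0.002 0 0 0",
)

```text
t: 6.98
ee_pos: [0.5616, -0.0343, 0.1231]
tool_rot: [[-0.997, 0.071, -0.005], [0.071, 0.997, -0.0], [0.005, -0.001, -1.0]]
contact_force: [-14.7, -1.6, 8.9]
width: -0.0002
finger_force: 7.3
```

carry_out(
  rows="0 0 0 0.002 0 0 0; 0 0 0 0.002 0 0 0; 0 0 0 -0.005 0 0 0; 0 0 0 -0.02 0.001 0 0; 0 0 0 -0.05 0.003 0 0; 0 0 0 -0.09 0.005 0 0; 0 0 0 -0.1 0.005 0.03 0; 0 0 0 -0.11 0.005 0.07 0",
)

```text
t: 7.65
ee_pos: [0.4486, -0.0275, 0.1881]
tool_rot: [[-0.997, 0.071, -0.01], [0.071, 0.997, 0.004], [0.01, 0.003, -1.0]]
contact_force: [2.4, -0.3, 2.2]
width: -0.0003
finger_force: 0.0
```

carry_out(
  rows="0 0 0 0 0.04 0.03 0; 0 0 0 0 0.08 0.03 0; 0 0 0 0 0.12 0.03 0; 0 0 0 0 0.16 0.03 0; 0 0 0 0 0.2 0.03 0; 0 0 0 0 0.24 0.03 0; 0 0 0 0 0.28 0.03 0; 0 0 0 0 0.32 0.03 0",
)

```text
t: 8.32
ee_pos: [0.4537, 0.293, 0.2235]
tool_rot: [[-0.998, 0.07, 0.001], [0.07, 0.998, 0.001], [-0.001, 0.001, -1.0]]
contact_force: [0.9, -0.3, -0.8]
width: -0.0002
finger_force: 0.0
```

carry_out(
  rows="0 0 0 -0.01 0.035 0 0; 0 0 0 -0.02 0.07 0 0; 0 0 0 -0.03 0.1 0 0; 0 0 0 -0.03 0.1 0 0; 0 0 0 -0.03 0.1 0 0",
)

```text
t: 8.73
ee_pos: [0.4232, 0.3921, 0.2231]
tool_rot: [[-0.998, 0.068, -0.0], [0.068, 0.998, 0.0], [0.0, 0.0, -1.0]]
contact_force: [0.9, 0.3, 0.6]
width: 0.0001
finger_force: 0.0
```

Run:
```python
from h import *
s=env.get_state();print(s['t'],s['ee_pos'],s['contact_force'])
a=env.grab_frame('scene')[110:330,235:415];b=env.grab_frame('top')[125:275,145:400]
a=cv2.resize(a,(480,586),interpolation=2)[:, :];b=cv2.resize(b,None,fx=3.1,fy=3.1,interpolation=2)
cv2.imwrite('pics/f.png',a);cv2.imwrite('pics/g.png',b)
```

```text
8.7333 [0.42323262 0.39205815 0.22309258] [0.93223924 0.30480502 0.62336617]
```

View pics/f.png

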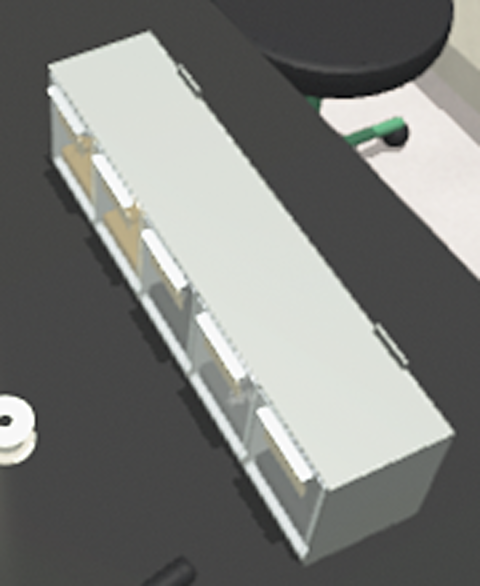

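View pics/g.png

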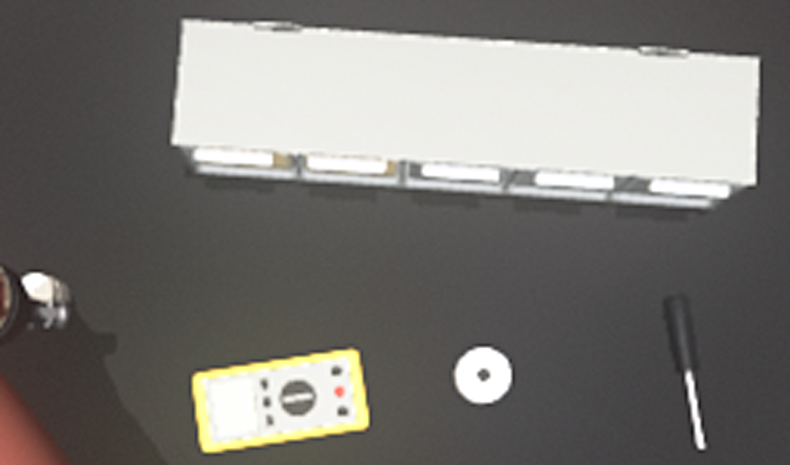

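Both crops show all five lips in one line: in the top crop they run from (233,157) to (690,187). The meter, spool and screwdriver are where they were, and the arm is clear of the rack.

```bash
python3 -c "
from plant import env
print(env.sign_off())"
```

```text
the job is handed in; nothing more can be done
None
```

I pushed both tipped bins back to their stops, and the last pictures show all five lips in line; the job is handed in at about 9 s, but sign-off returned no verdict.

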